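Take the pressure cap off a steam station

TASK

Open the steam station for refilling: turn its black pressure cap anticlockwise until you feel the first stop, press it down there and keep turning until it springs up free, never forcing it. Then lift the cap off and set it down (not dropped) upright in the shallow square tray, and let go, leaving everything else on the worktop where it is.

Things in the scene. Friction and masses are not known exactly. Their poses are not given: they have to be found in the camera images.
- station: white boxy steam station, fixed, 220 (its x) x 240 (its y) x 130 mm high. Origin on the worktop under its middle, z up. Steel filler neck 58 mm across on its top at x -30 mm, y 0; grey carrying bar along y at x +85 mm, top at z 154 mm. Never more than 45 N between cap and station (all contacts summed): a twist of 0.5 N m against a stop makes about 35 N; free turning drags 0.1 N m.
- neck_rim (a point): centre of the neck's rim, z 149 mm, axes as the station's. Bayonet in the neck: the locked cap turns anticlockwise (seen from above) 11 to 49 degrees to the first stop; how far differs each time and cannot be seen, only felt. Before that a ledge lets it sink only 1.5 mm; within 4 degrees of the stop it can be pressed down: 5 mm clears the stop tooth, 10 mm is the bottom.
- neck_axis (a point): point on the neck's axis at the casing's top, z 130 mm, axes as the station's. Held down, the cap comes free 32 to 40 degrees past the first stop (further on it catches under the neck again, up to an end wall at 60). There a spring lifts it about 6 mm above its locked height and it lies loose on it. Spring push on the cap: about 4 N locked, 8 N at 6 mm down.
- cap: black pressure cap, 0.08 to 0.17 kg, locked in the neck. Origin: centre of its stem's underside, 140 mm above the worktop when locked. Stem 28 mm diameter with two lugs (46 mm over them, along x); disc 68 mm diameter, top at z 24; on it an upright grip bar 50 mm long (x), 12 mm thick (y), z 24 to 50 mm. At the start its yaw is within 3 degrees of the station's. It can stand on its stem.
- tray: shallow square grey tray, 140 x 140 mm, 20 mm high, walls and floor 4 mm thick, loose on the worktop to the left or right of the station (the other side holds a slatted wooden caddy 85 mm high). Origin at the centre of its underside.
Not all that is in view belongs to the job. Leave any blue look-alike of the cap alone.

How it is judged:
By the outcome, as a careful person would: the job done as asked, in the order asked, and still so for the second after the job is handed in, with the robot touching nothing.
It also fails if it takes over 72 s, if anything falls off the work surface, if the arm or the gripper's body presses on something with over 40 N, if the wrist force passes 120 N, or if a joint passes its speed limit or range.

ROBOT

A 7-joint arm with a two-finger parallel gripper is mounted at the origin on the work surface. World frame = base frame: x ahead of the robot, y to its left, z up, the work surface at z = 0. Lengths are in m, angles in rad, forces in N, time in s.
With the tool pointing down it reaches from about 0.425 to 0.925 m from the base axis. Payload 6.8 kg.
Tool frame: the origin (TCP) lies on the mounting face of the last link; the fingertips stand 173 mm ahead of it and the grasp point (between the pads) lies 155 mm ahead of it; z points along the fingers, y is the line along which they close (so a half turn about z gives the same grasp; the last joint's range is limited). The gripper opens to 85 mm and grips with 20 to 120 N. Pads are 22 mm wide; open, the fingers measure 114 mm over their backs; the gripper's body (76 mm by 85 mm) begins 54 mm behind the grasp point. The pads swing forward as they close: fully open they stand 13 mm farther back than shut.
Start: joints at [1.085, 0.477, 0.022, 1.555, -0.011, 1.109, -0.083], TCP at [0.249, -0.627, 0.405] pointing down, gripper open.
Joint ranges: [-2.96, 2.96], [-0.34, 2.1], [-1.41, 1.46], [0.24, 2.44], [-1.37, 4.51], [0.17, 1.92], [-2.96, 2.96]. Speed limits (rad/s): [2.39, 2.39, 3.14, 3.14, 3.14, 3.14, 3.14].

INTERFACE

Orientations are given as a rotation vector (axis times angle).
In Python, from bench import r gives the robot as it stands.
- The arm moves only by the tool carry_out, never from a script. Its argument "moves" is a list of rows, each a list of 5 numbers: the shift along the tool's x, y, z in m, then the turn about the tool's z in rad, then the finger opening in m, from 0 to 0.0854. In form: [[dx, dy, dz, roll, claw], ...]. A call has exactly 8 rows; each row is the pose to reach, as a shift and turn from the pose commanded when the call began, along the tool's axes at that moment; what a row does not reach only later rows make up. A row lasts 1/10 s, in which the tool goes at most 50 mm and 8.59 degrees, less where a joint would pass 70% of its speed; a pose out of reach is approached as far as the arm can. A call with a gripper value outside its range is refused whole. The fingers move at their own pace and stop on an object; "force" is the grip in N (left out, the last holds). Time passes only in rows, so rows that repeat a pose let the fingers close, or fill a call up. It gives the time, the measured TCP pose, the force, the opening and the grip force at its end, in the units of the state.
- r.get_obs(): the state, without advancing time (a new reading comes with each control period).
- r.grab_frame(name): name is "scene" or "top" or "wrist"; returns the picture (480x640x3 uint8, red, green, blue); there is no depth.
- r.calibration(name): a dict with "fx", "fy", "cx", "cy" (pixels), "rvec" (rotation vector, rad) and "tvec" (3), from world to camera coordinates, as OpenCV has them. Camera axes: x right, y down, z forward; pixel columns grow to the right and rows downward; lengths in m; the calibration is good to about 2 mm. A picture is of the moment at which its call begins: read the wrist's pose just before it. calibration takes no time and is no camera call; for the wrist camera it gives the pose at the moment of the call.
- r.hand_in(): hands the job in; it is judged then, once.
The state is a dict: "clock": time; "joints": joint angles; "qvel": joint speeds; "tau": joint torques, N m; "tcp_pos": TCP position; "orientation": TCP orientation; "contact_force": force on the tool from outside, world axes, zero at the start; "moment": the same for the moment, N m; "grip_width": finger opening in m; "gripper_force": force on a finger pad.
Only numpy, scipy, OpenCV 4.12 (cv2) and the standard library are available. Lean on these libraries where they do the work, as an engineer would, in place of code of your own. Each camera call takes 0.05 s, during which the arm holds its last target. There are 200 camera calls.

## Working session

There is one attempt and no reset: what is moved stays moved. The work goes in short steps, Python scripts to look and compute and a tool call to move; the robot and the scene stay as the last step left them, time stands still between calls to the robot, and variables do not carry over. Pictures are saved under pics/ and viewed, at most 10 in all, crops included, and the job is handed in when it is done.

Besides the shell and the picture viewer there is one more tool, called as a command line: name --pt "numbers of a row" for each row, then --argument value for the rest. carry_out: Moves the arm, as the interface text tells. Its arguments: {"type":"object","properties":{"moves":{"type":"array","items":{"type":"array","items":{"type":"number"}}},"force":{"type":"number"}},"required":["moves"]}

```bash
ls; mkdir -p pics
python3 - <<'E'
from bench import r
import cv2
for n in("scene","top"):
    cv2.imwrite(f"pics/{n}0.png",r.grab_frame(n)[:,:,::-1]); print(r.calibration(n))
o=r.get_obs(); print(o)
E
```

```text
pics
{'fx': 465.95655594579875, 'fy': 465.95655594579875, 'cx': 314.5974402496359, 'cy': 237.11434961229688, 'rvec': array([ 2.0575835 ,  1.140693  , -0.50090926]), 'tvec': array([-0.29454032, -0.19791761,  1.38057437])}
{'fx': 443.2531851942147, 'fy': 443.2531851942147, 'cx': 312.21107668854444, 'cy': 238.85040487054047, 'rvec': array([ 2.11357273, -2.14347291,  0.23338912]), 'tvec': array([0.00621071, 0.53239359, 0.847787  ])}
{'clock': 0.1, 'joints': array([ 1.08488442,  0.47772034,  0.02234054,  1.55632816, -0.01150613,
        1.10928738, -0.08309687]), 'qvel': array([ 0.00040172, -0.00337188,  0.00033005, -0.00244689, -0.00025171,
       -0.00133172,  0.00023659]), 'tau': array([ 5.19523150e-03, -5.97757065e+01,  1.61362309e+00, -2.81954741e+01,
        1.26926941e-02,  4.96499415e-03,  3.15859313e-05]), 'tcp_pos': array([ 0.24892273, -0.62716814,  0.40383103]), 'orientation': array([-3.08416369e+00, -5.89683637e-01,  6.45657682e-04]), 'contact_force': array([-0.23854082,  0.43296157, -0.4642979 ]), 'moment': array([ 0.01879339,  0.01428116, -0.02161864]), 'gripper_force': 0.0, 'grip_width': 0.08540912899708844}
```

View pics/top0.png

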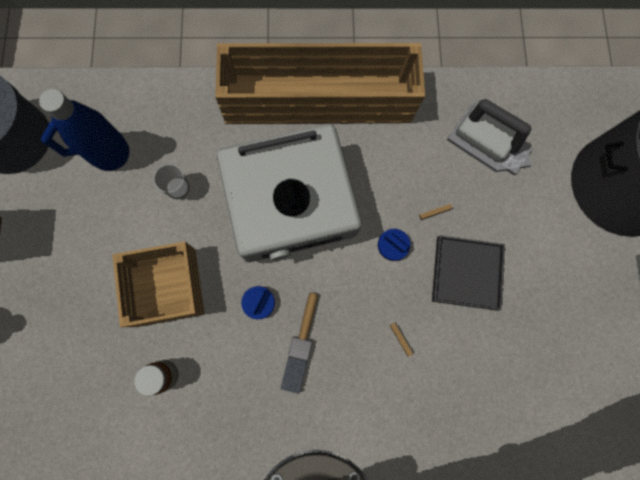

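View pics/scene0.png

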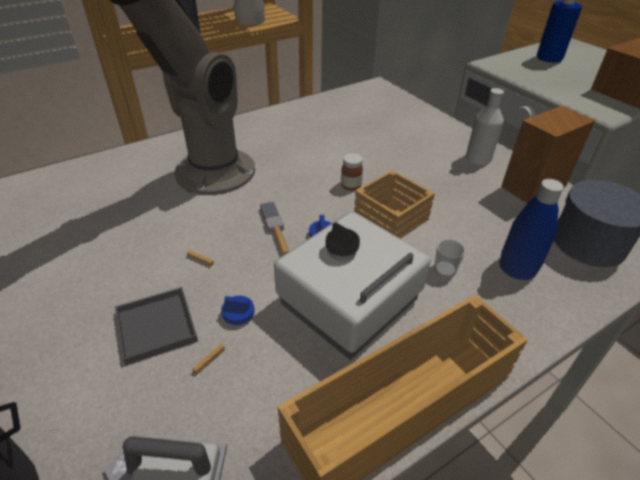

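```bash
cat > h.py <<'E'
import numpy as np, cv2
from bench import r
def ray(c,p,z):
    R=cv2.Rodrigues(np.array(c['rvec']))[0]; C=-R.T@c['tvec']
    d=R.T@np.array([(p[0]-c['cx'])/c['fx'],(p[1]-c['cy'])/c['fy'],1]); return C+d*(z-C[2])/d[2]
def proj(c,P):
    K=np.array([[c['fx'],0,c['cx']],[0,c['fy'],c['cy']],[0,0,1]]); return cv2.projectPoints(np.float64(P).reshape(-1,1,3),c['rvec'],c['tvec'],K,None)[0][:,0]
E
python3 - <<'E'
import cv2,numpy as np
from h import *
a=cv2.imread("pics/top0.png"); 
A=cv2.resize(a[115:265,205:370],None,fx=4.6,fy=4.0*1,interpolation=3)
b=cv2.resize(a[225:320,420:520],(400,380),interpolation=3)
A=cv2.resize(a[120:265,210:365],None,fx=4,fy=4,interpolation=3)
b=np.clip(b*2.0,0,255).astype('uint8')
cap=np.clip(A[180:400,220:440].astype(float)*4,0,255).astype('uint8')
A2=A.copy();A2[180:400,220:440]=cap
cv2.imwrite("pics/a1.png",A2);
cv2.imwrite("pics/b1.png",b)
c=r.calibration("top")
R=cv2.Rodrigues(c['rvec'])[0];print(-R.T@c['tvec'])
print(ray(c,(291,197),.19),ray(c,(468,272),.0))
E
```

```text
[0.35743289 0.0202838  0.93490887]
[0.57999526 0.0379058  0.19      ] [ 0.46666688 -0.33410498  0.        ]
```

View pics/a1.png

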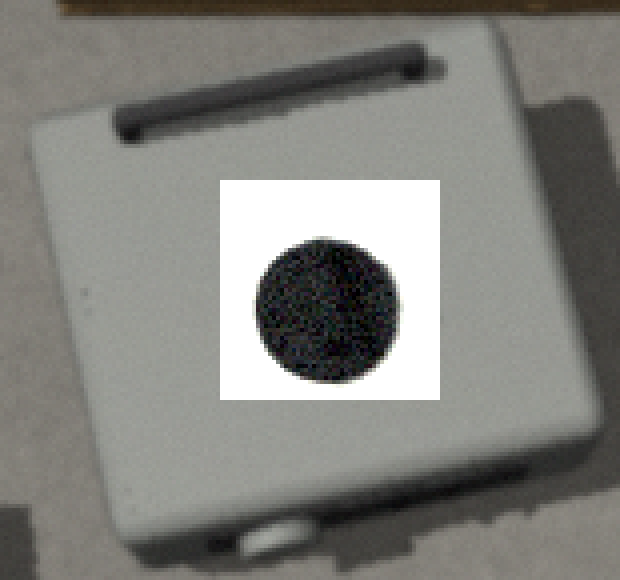

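View pics/b1.png

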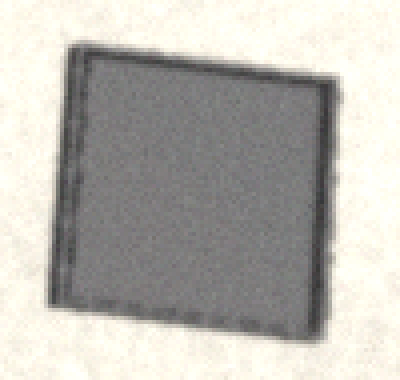

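Run:
```python
from h import *
from scipy.spatial.transform import Rotation as Ro
c=r.calibration("top")
def q(ps,x0,y0,z): return np.array([ray(c,(x/4+x0,y/4+y0),z) for x,y in ps])
S=q([(33,120),(497,18),(603,430),(118,545)],210,120,.125)
T=q([(72,43),(337,78),(320,340),(48,307)],420,225,.02)
for P in(S,T):
    print(P.round(4).tolist(),P.mean(0).round(4)); d=np.roll(P,-1,0)-P; print(np.linalg.norm(d,axis=1).round(4),np.degrees(np.arctan2(d[:,1],d[:,0])).round(1))
H=q([(118,118),(425,50)],210,120,.15);print(H,np.degrees(np.arctan2(*(H[0]-H[1])[[1,0]]))-90)
for z in(.155,.164):print(q([(327,311)],210,120,z))
o=r.get_obs();print(Ro.from_rotvec(o['orientation']).as_matrix().round(3))
print(r.calibration("wrist"))
```

```text
[[0.6951, 0.1792, 0.125], [0.7467, -0.0465, 0.125], [0.5386, -0.091, 0.125], [0.4869, 0.135, 0.125]] [0.6168 0.0442 0.125 ]
[0.2315 0.2127 0.2318 0.2128] [ -77.1 -167.9  102.9   12. ]
[[0.5424, -0.269, 0.02], [0.5218, -0.4089, 0.02], [0.3849, -0.3862, 0.02], [0.4039, -0.2466, 0.02]] [ 0.4632 -0.3277  0.02  ]
[0.1414 0.1387 0.1409 0.1403] [-98.4 170.6  82.3  -9.2]
[[ 0.68538285  0.13465748  0.15      ]
 [ 0.71856979 -0.00986068  0.15      ]] 12.933095134364024
[[0.58901615 0.0373751  0.155     ]]
[[0.58634373 0.03717787 0.164     ]]
[[ 0.929  0.369 -0.001]
 [ 0.369 -0.929  0.001]
 [-0.    -0.002 -1.   ]]
{'fx': 398.60605186524583, 'fy': 398.60605186524583, 'cx': 316.48417201790113, 'cy': 233.5002435706148, 'rvec': array([-2.36059488,  1.60387577,  0.27056545]), 'tvec': array([-0.67427317, -0.04063289,  0.38127198])}
```

carry_out --pt "0.02 -0.018 0 0.02 0.0854" --pt "0.052 -0.046 0 0.04 0.0854" --pt "0.085 -0.075 0 0.06 0.0854" --pt "0.118 -0.104 0 0.08 0.0854" --pt "0.151 -0.133 0 0.1 0.0854" --pt "0.184 -0.162 0 0.12 0.0854" --pt "0.217 -0.191 0 0.14 0.0854" --pt "0.25 -0.22 0 0.16 0.0854"

```text
clock: 0.9
tcp_pos: [0.4006, -0.3289, 0.4045]
orientation: [-3.123, -0.34, 0.0]
contact_force: [1.2, 0.2, -0.2]
grip_width: 0.0855
gripper_force: 0.0
```

```bash
cat >> h.py <<'E'
from scipy.spatial.transform import Rotation as Ro
def st():
    o=r.get_obs();M=Ro.from_rotvec(o['orientation']).as_matrix()
    print('t',round(o['clock'],2),'p',o['tcp_pos'].round(4),'yaw',np.degrees(np.arctan2(M[1,0],M[0,0])).round(2),'zax',M[:,2].round(4),'F',o['contact_force'].round(2),'M',o['moment'].round(3),'w',round(o['grip_width'],4),o['gripper_force'],'j',o['joints'].round(2))
    return o,M
E
python3 -c "
from h import *
o,M=st()
d=np.array([.587,.0373,o['tcp_pos'][2]])-o['tcp_pos'];print(M.T@d)"
```

```text
t 0.9 p [ 0.4006 -0.3289  0.4045] yaw 12.43 zax [-3.e-04  1.e-04 -1.e+00] F [ 1.17  0.18 -0.25] M [-0.028 -0.071 -0.028] w 0.0855 0.0 j [ 0.65  0.22 -0.09  1.92  0.02  1.   -0.81]
[ 2.60850026e-01 -3.17510190e-01 -7.07243368e-06]
```

carry_out --pt "0.02 -0.024 0 0 0.0854" --pt "0.05 -0.061 0 0 0.0854" --pt "0.082 -0.1 0 0 0.0854" --pt "0.114 -0.139 0 0 0.0854" --pt "0.146 -0.178 0 0 0.0854" --pt "0.178 -0.217 0 0 0.0854" --pt "0.2 -0.247 0 0 0.0854" --pt "0.21 -0.257 0 0 0.0854"

```text
clock: 1.7
tcp_pos: [0.5506, -0.0294, 0.4045]
orientation: [-3.12, -0.351, -0.001]
contact_force: [0.7, 0.6, 0.9]
grip_width: 0.0852
gripper_force: 0.0
```

```bash
python3 -c "
from h import *
o,M=st()
c=r.calibration('wrist');a=r.grab_frame('wrist')[:,:,::-1]
np.save('cw.npy',c,allow_pickle=True)
p=proj(c,[.587,.0373,.19])[0];print(p)
cv2.imwrite('pics/w1raw.png',a)
x,y=int(p[0]),int(p[1]);x0,y0=max(x-100,0),max(y-75,0)
k=np.clip(a[y0:y0+150,x0:x0+200].astype(float)*2.2,0,255).astype('uint8')
print(x0,y0);cv2.imwrite('pics/w1.png',cv2.resize(k,None,fx=4,fy=4,interpolation=3))"
```

```text
t 1.7 p [ 0.5506 -0.0294  0.4045] yaw 12.86 zax [ 2.0e-04  2.2e-03 -1.0e+00] F [0.75 0.63 0.94] M [-0.053 -0.004  0.033] w 0.0852 0.0 j [ 0.18  0.29 -0.29  1.84  0.09  1.02 -1.49]
[195.56148614 176.79856264]
95 101
```

View pics/w1.png

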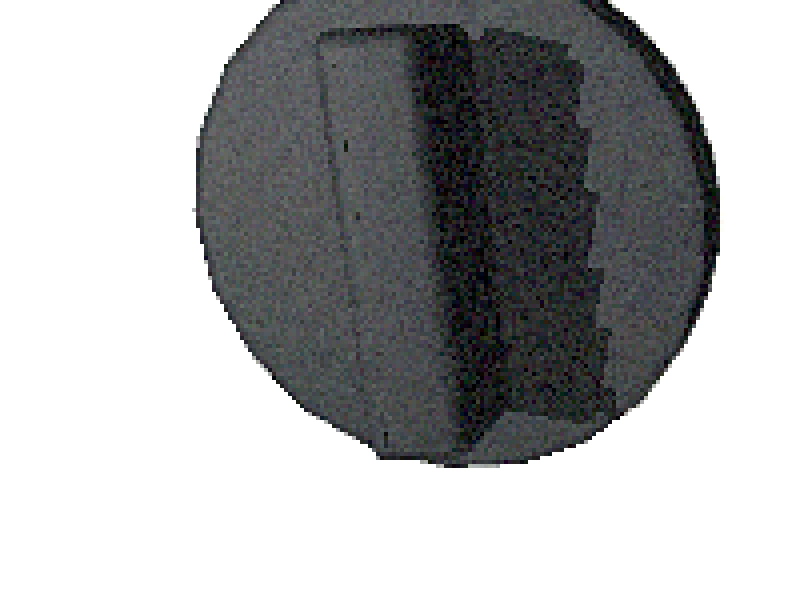

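```bash
python3 -c "
from h import *
c=np.load('cw.npy',allow_pickle=True).item()
P=np.array([ray(c,(95+x/4,101+y/4),.19) for x,y in [(318,37),(408,30),(460,452),(380,457)]])
print(P,P.mean(0));d=np.roll(P,-1,0)-P; print(np.linalg.norm(d,axis=1),np.degrees(np.arctan2(d[:,1],d[:,0])))
o,M=st();print(M.T@(np.r_[P.mean(0)[:2],.341]-o['tcp_pos']))
"
```

```text
[[0.61445866 0.05007216 0.19      ]
 [0.61739611 0.04048192 0.19      ]
 [0.57057952 0.02828187 0.19      ]
 [0.56782183 0.03757343 0.19      ]] [0.59256403 0.03910234 0.19      ]
[0.01003002 0.04838011 0.00969216 0.04828263] [ -72.97038471 -165.39399457  106.53062123   15.00277798]
t 1.75 p [ 0.5511 -0.0294  0.4045] yaw 12.86 zax [ 7.0e-04  2.3e-03 -1.0e+00] F [1.33 1.52 1.  ] M [ 0.085 -0.084 -0.047] w 0.0853 0.0 j [ 0.18  0.29 -0.29  1.84  0.09  1.02 -1.49]
[ 0.05556452 -0.05747683  0.06370986]
```

carry_out --pt "0.02 -0.021 0 -0.015 0.0854" --pt "0.045 -0.048 0 -0.035 0.0854" --pt "0.053 -0.057 0 -0.035 0.0854" --pt "0.053 -0.057 0.012 -0.035 0.0854" --pt "0.053 -0.057 0.028 -0.035 0.0854" --pt "0.053 -0.057 0.045 -0.035 0.07" --pt "0.053 -0.057 0.058 -0.035 0.055" --pt "0.053 -0.057 0.0615 -0.035 0.04" --force 20

```text
clock: 2.55
tcp_pos: [0.5881, 0.0306, 0.3409]
orientation: [3.116, 0.392, -0.006]
contact_force: [-0.1, -0.5, -0.5]
grip_width: 0.0439
gripper_force: 0.0
```

carry_out --pt "0 0 0 0 0.03" --pt "0 0 0 0 0.025" --pt "0 0 0 0 0.02" --pt "0 0 0 0 0.016" --pt "0 0 0 0 0.008" --pt "0 0 0 0 0.008" --pt "0 0 0 0 0.006" --pt "0 0 0 0 0.006" --force 20

```text
clock: 3.35
tcp_pos: [0.5892, 0.0338, 0.3436]
orientation: [-3.115, -0.398, -0.001]
contact_force: [-1.6, 5.9, 1.5]
grip_width: 0.0123
gripper_force: 19.8
```

```bash
python3 -c "
from h import *
st()
a=r.grab_frame('wrist')[:,:,::-1]
cv2.imwrite('pics/w2.png',np.clip(a.astype(float)*2,0,255).astype('uint8'))"
```

```text
t 3.35 p [0.5892 0.0338 0.3436] yaw 14.55 zax [ 6.0e-04  1.4e-03 -1.0e+00] F [-1.59  5.87  1.53] M [1.252 0.379 0.046] w 0.0123 19.847018126165494 j [ 0.07  0.42 -0.3   1.81  0.15  0.93 -1.61]
```

View pics/w2.png

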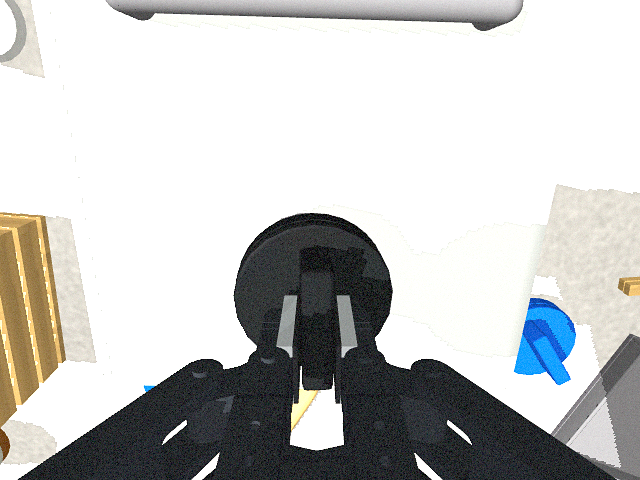

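carry_out --pt "0 -0.001 0 0 0.006" --pt "0 -0.002 0 0 0.006" --pt "0 -0.002 0 0 0.006" --pt "0 -0.002 0 0 0.006" --pt "0 -0.002 0 0 0.006" --pt "0 -0.002 0 0 0.006" --pt "0 -0.002 0 0 0.006" --pt "0 -0.002 0 0 0.006" --force 60

```text
clock: 4.2
tcp_pos: [0.5889, 0.0347, 0.3434]
orientation: [-3.116, -0.396, -0.001]
contact_force: [1.1, 4.1, 3.3]
grip_width: 0.0106
gripper_force: 59.1
```

```bash
python3 -c "
from h import *
st()"
```

```text
t 4.2 p [0.5889 0.0347 0.3434] yaw 14.49 zax [ 7.e-04  1.e-04 -1.e+00] F [1.12 4.12 3.34] M [ 0.858 -0.268  0.058] w 0.0106 59.13128200219944 j [ 0.07  0.42 -0.3   1.81  0.15  0.93 -1.61]
```

carry_out --pt "0 -0.002 0 0 0.006" --pt "0 -0.004 0 0 0.006" --pt "0 -0.004 0 -0.03 0.006" --pt "0 -0.004 0 -0.06 0.006" --pt "0 -0.004 0 -0.09 0.006" --pt "0 -0.004 0 -0.12 0.006" --pt "0 -0.004 0 -0.14 0.006" --pt "0 -0.004 0 -0.14 0.006"

```text
clock: 5.0
tcp_pos: [0.5875, 0.0382, 0.3431]
orientation: [3.081, 0.614, -0.001]
contact_force: [0.0, -3.6, 4.8]
grip_width: 0.0105
gripper_force: 58.5
```

```bash
python3 -c "
from h import *
st()"
```

```text
t 5.0 p [0.5875 0.0382 0.3431] yaw 22.53 zax [-6.e-04 -4.e-04 -1.e+00] F [ 0.04 -3.62  4.75] M [-0.896  0.075 -0.02 ] w 0.0105 58.45936417579651 j [ 0.09  0.42 -0.33  1.81  0.17  0.94 -1.49]
```

carry_out --pt "0 0.001 0 0 0.006" --pt "0 0.0017 0 0 0.006" --pt "0 0.0017 0 -0.015 0.006" --pt "0 0.0017 0 -0.03 0.006" --pt "0 0.0017 0 -0.045 0.006" --pt "0 0.0017 0 -0.06 0.006" --pt "0 0.0017 0 -0.07 0.006" --pt "0 0.0017 0 -0.07 0.006" --force 30

```text
clock: 5.8
tcp_pos: [0.5881, 0.0376, 0.3431]
orientation: [-3.057, -0.721, 0.001]
contact_force: [-1.6, -0.1, 5.6]
grip_width: 0.0108
gripper_force: 58.7
```

```bash
python3 -c "
from h import *
st()"
```

```text
t 5.8 p [0.5881 0.0376 0.3431] yaw 26.55 zax [-7.e-04  8.e-04 -1.e+00] F [-1.62 -0.06  5.58] M [-0.131  0.439 -0.02 ] w 0.0108 58.7012654542923 j [ 0.1   0.43 -0.35  1.81  0.17  0.94 -1.43]
```

carry_out --pt "0 0 0 0 0.0115" --pt "0 0 0 -0.01 0.0115" --pt "0 0 0 -0.02 0.0115" --pt "0 0 0 -0.03 0.0115" --pt "0 0 0 -0.04 0.0115" --pt "0 0 0 -0.05 0.01" --pt "0 0 0 -0.05 0.008" --pt "0 0 0 -0.05 0.008" --force 30

```text
clock: 6.6
tcp_pos: [0.5884, 0.037, 0.3432]
orientation: [-3.039, -0.797, -0.0]
contact_force: [-1.0, 2.1, 2.3]
grip_width: 0.0114
gripper_force: 30.3
```

```bash
python3 -c "
from h import *
st()"
```

```text
t 6.6 p [0.5884 0.037  0.3432] yaw 29.38 zax [ 2.e-04  2.e-04 -1.e+00] F [-1.02  2.06  2.3 ] M [0.507 0.393 0.012] w 0.0114 30.337848365306854 j [ 0.11  0.43 -0.36  1.81  0.18  0.94 -1.38]
```

carry_out --pt "0 0 0 -0.012 0.006" --pt "0 0 0 -0.024 0.006" --pt "0 0 0 -0.036 0.006" --pt "0 0 0 -0.048 0.006" --pt "0 0 0 -0.06 0.006" --pt "0 0 0 -0.07 0.006" --pt "0 0 0 -0.07 0.006" --pt "0 0 0 -0.07 0.006"

```text
clock: 7.4
tcp_pos: [0.5885, 0.0365, 0.3433]
orientation: [3.009, 0.902, 0.0]
contact_force: [0.1, -1.7, 2.9]
grip_width: 0.0114
gripper_force: 30.1
```

```bash
python3 -c "
from h import *
st()"
```

```text
t 7.4 p [0.5885 0.0365 0.3433] yaw 33.36 zax [ 4.e-04 -5.e-04 -1.e+00] F [ 0.14 -1.72  2.91] M [-0.319  0.026 -0.034] w 0.0114 30.127216279506683 j [ 0.12  0.43 -0.37  1.81  0.19  0.94 -1.32]
```

carry_out --pt "0 0 0 -0.012 0.006" --pt "0 0 0 -0.024 0.006" --pt "0 0 0 -0.036 0.006" --pt "0 0 0 -0.048 0.006" --pt "0 0 0 -0.06 0.006" --pt "0 0 0 -0.07 0.006" --pt "0 0 0 -0.07 0.006" --pt "0 0 0 -0.07 0.006"

```text
clock: 8.2
tcp_pos: [0.5884, 0.0368, 0.3433]
orientation: [2.976, 1.007, 0.0]
contact_force: [0.1, -2.0, 3.4]
grip_width: 0.0116
gripper_force: 30.0
```

```bash
python3 -c "
from h import *
st()"
```

```text
t 8.2 p [0.5884 0.0368 0.3433] yaw 37.39 zax [ 2.e-04 -1.e-04 -1.e+00] F [ 0.13 -1.96  3.36] M [-0.607 -0.119 -0.009] w 0.0116 30.03389686346054 j [ 0.13  0.43 -0.39  1.8   0.2   0.94 -1.26]
```

carry_out --pt "0 0 0 -0.012 0.006" --pt "0 0 0 -0.024 0.006" --pt "0 0 0 -0.036 0.006" --pt "0 0 0 -0.048 0.006" --pt "0 0 0 -0.06 0.006" --pt "0 0 0 -0.07 0.006" --pt "0 0 0 -0.07 0.006" --pt "0 0 0 -0.07 0.006"

```text
clock: 9.0
tcp_pos: [0.5883, 0.037, 0.3432]
orientation: [-2.939, -1.111, 0.0]
contact_force: [-0.0, -2.5, 2.6]
grip_width: 0.0112
gripper_force: 30.1
```

```bash
python3 -c "
from h import *
st()"
```

```text
t 9.0 p [0.5883 0.037  0.3432] yaw 41.41 zax [-0.e+00  1.e-04 -1.e+00] F [-0.05 -2.46  2.6 ] M [-0.446  0.023 -0.041] w 0.0112 30.093682408332825 j [ 0.14  0.43 -0.4   1.8   0.2   0.95 -1.19]
```

carry_out --pt "0 0 0 -0.012 0.006" --pt "0 0 0 -0.024 0.006" --pt "0 0 0 -0.036 0.006" --pt "0 0 0 -0.048 0.006" --pt "0 0 0 -0.06 0.006" --pt "0 0 0 -0.07 0.006" --pt "0 0 0 -0.07 0.006" --pt "0 0 0 -0.07 0.006"

```text
clock: 9.8
tcp_pos: [0.5883, 0.037, 0.3432]
orientation: [-2.898, -1.213, -0.0]
contact_force: [0.6, -1.0, 2.0]
grip_width: 0.0112
gripper_force: 30.1
```

```bash
python3 -c "
from h import *
st()"
```

```text
t 9.8 p [0.5883 0.037  0.3432] yaw 45.42 zax [-0.e+00  1.e-04 -1.e+00] F [ 0.63 -1.01  1.96] M [-0.282  0.018 -0.016] w 0.0112 30.1022931933403 j [ 0.15  0.44 -0.42  1.8   0.21  0.95 -1.13]
```

carry_out --pt "0 0 0 -0.012 0.006" --pt "0 0 0 -0.024 0.006" --pt "0 0 0 -0.036 0.006" --pt "0 0 0 -0.048 0.006" --pt "0 0 0 -0.06 0.006" --pt "0 0 0 -0.07 0.006" --pt "0 0 0 -0.07 0.006" --pt "0 0 0 -0.07 0.006"

```text
clock: 10.6
tcp_pos: [0.5887, 0.0367, 0.3434]
orientation: [2.854, 1.312, 0.001]
contact_force: [4.7, -2.0, 0.5]
grip_width: 0.0115
gripper_force: 30.3
```

```bash
python3 -c "
from h import *
st()"
```

```text
t 10.6 p [0.5887 0.0367 0.3434] yaw 49.39 zax [ 0.001  0.    -1.   ] F [ 4.66 -2.05  0.54] M [-0.565 -1.101 -0.42 ] w 0.0115 30.3247931599617 j [ 0.17  0.44 -0.43  1.8   0.22  0.95 -1.07]
```

carry_out --pt "0 0 0 0.008 0.006" --pt "0 0 0 0.016 0.006" --pt "0 0 0.001 0.016 0.006" --pt "0 0 0.0025 0.016 0.006" --pt "0 0 0.004 0.016 0.006" --pt "0 0 0.0055 0.016 0.006" --pt "0 0 0.006 0.016 0.006" --pt "0 0 0.006 0.016 0.006"

```text
clock: 11.4
tcp_pos: [0.5885, 0.0369, 0.3379]
orientation: [2.863, 1.291, 0.001]
contact_force: [2.6, -3.8, 6.0]
grip_width: 0.0114
gripper_force: 30.4
```

```bash
python3 -c "
from h import *
st()"
```

```text
t 11.4 p [0.5885 0.0369 0.3379] yaw 48.54 zax [ 9.e-04 -6.e-04 -1.e+00] F [ 2.58 -3.8   6.  ] M [-0.845 -0.649 -0.01 ] w 0.0114 30.353561639785767 j [ 0.16  0.44 -0.43  1.81  0.22  0.94 -1.09]
```

carry_out --pt "0 0 0.0015 0 0.006" --pt "0 0 0.0022 0 0.006" --pt "0 0 0.0022 -0.015 0.006" --pt "0 0 0.0022 -0.03 0.006" --pt "0 0 0.0022 -0.05 0.006" --pt "0 0 0.0022 -0.07 0.006" --pt "0 0 0.0022 -0.08 0.006" --pt "0 0 0.0022 -0.08 0.006"

```text
clock: 12.2
tcp_pos: [0.5887, 0.0372, 0.3373]
orientation: [2.809, 1.404, 0.003]
contact_force: [-1.5, -4.1, 16.2]
grip_width: 0.0114
gripper_force: 31.8
```

```bash
python3 -c "
from h import *
st()"
```

```text
t 12.2 p [0.5887 0.0372 0.3373] yaw 53.11 zax [ 2.1e-03 -4.0e-04 -1.0e+00] F [-1.5  -4.09 16.19] M [-0.81   0.198 -0.203] w 0.0114 31.84750199317932 j [ 0.17  0.45 -0.44  1.81  0.23  0.94 -1.02]
```

carry_out --pt "0 0 -0.0005 -0.015 0.006" --pt "0 0 -0.0005 -0.03 0.006" --pt "0 0 -0.0005 -0.05 0.006" --pt "0 0 -0.0005 -0.07 0.006" --pt "0 0 -0.0005 -0.09 0.006" --pt "0 0 -0.0005 -0.11 0.006" --pt "0 0 -0.0005 -0.12 0.006" --pt "0 0 -0.0005 -0.12 0.006"

```text
clock: 13.0
tcp_pos: [0.5887, 0.0376, 0.3373]
orientation: [2.72, 1.571, 0.003]
contact_force: [1.3, -2.4, 12.2]
grip_width: 0.0112
gripper_force: 31.3
```

```bash
python3 -c "
from h import *
st()
a=r.grab_frame('wrist')[:,:,::-1]
cv2.imwrite('pics/w3.png',np.clip(a[160:460,120:520].astype(float)*3,0,255).astype('uint8'))"
```

```text
t 13.0 p [0.5887 0.0376 0.3373] yaw 60.02 zax [ 2.e-03  2.e-04 -1.e+00] F [ 1.31 -2.35 12.16] M [-0.553 -0.245 -0.111] w 0.0112 31.270086765289307 j [ 0.19  0.45 -0.47  1.8   0.25  0.94 -0.91]
```

View pics/w3.png

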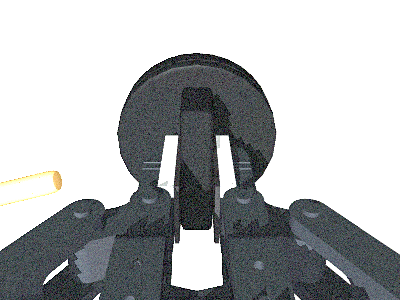

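carry_out --pt "0 0 0 -0.02 0.006" --pt "0 0 0 -0.05 0.006" --pt "0 0 0 -0.08 0.006" --pt "0 0 0 -0.11 0.006" --pt "0 0 0 -0.14 0.006" --pt "0 0 0 -0.17 0.006" --pt "0 0 0 -0.2 0.006" --pt "0 0 0 -0.22 0.006"

```text
clock: 13.85
tcp_pos: [0.5887, 0.0379, 0.3373]
orientation: [2.53, 1.861, 0.003]
contact_force: [0.6, -0.8, 11.7]
grip_width: 0.011
gripper_force: 31.3
```

```bash
python3 -c "
from h import *
st()"
```

```text
t 13.85 p [0.5887 0.0379 0.3373] yaw 72.69 zax [ 2.1e-03  6.0e-04 -1.0e+00] F [ 0.6  -0.84 11.72] M [-0.34  -0.206 -0.161] w 0.011 31.264259219169617 j [ 0.23  0.46 -0.52  1.8   0.28  0.95 -0.71]
```

carry_out --pt "0 0 0 -0.03 0.006" --pt "0 0 0 -0.06 0.006" --pt "0 0 0 -0.1 0.006" --pt "0 0 0 -0.14 0.006" --pt "0 0 0 -0.17 0.006" --pt "0 0 0 -0.195 0.006" --pt "0 0 0 -0.21 0.006" --pt "0 0 0 -0.21 0.006"

```text
clock: 14.65
tcp_pos: [0.589, 0.0379, 0.3373]
orientation: [2.321, 2.115, 0.005]
contact_force: [1.9, -0.6, 10.2]
grip_width: 0.0112
gripper_force: 31.0
```

```bash
python3 -c "
from h import *
st()"
```

```text
t 14.65 p [0.589  0.0379 0.3373] yaw 84.69 zax [ 3.1e-03  9.0e-04 -1.0e+00] F [ 1.93 -0.63 10.2 ] M [-0.332 -0.538 -0.053] w 0.0112 31.037474870681763 j [ 0.26  0.47 -0.57  1.8   0.3   0.96 -0.52]
```

carry_out --pt "0 0 -0.001 0 0.006" --pt "0 0 -0.0025 0 0.006" --pt "0 0 -0.004 0 0.006" --pt "0 0 -0.0055 0 0.006" --pt "0 0 -0.007 0 0.006" --pt "0 0 -0.0085 0 0.006" --pt "0 0 -0.009 0 0.006" --pt "0 0 -0.009 0 0.006"

```text
clock: 15.45
tcp_pos: [0.5886, 0.0374, 0.3445]
orientation: [2.322, 2.115, 0.002]
contact_force: [5.4, -1.3, 0.5]
grip_width: 0.0113
gripper_force: 29.6
```

```bash
python3 -c "
from h import *
st()"
```

```text
t 15.45 p [0.5886 0.0374 0.3445] yaw 84.66 zax [ 1.2e-03  7.0e-04 -1.0e+00] F [ 5.41 -1.29  0.5 ] M [-0.221 -1.427 -0.111] w 0.0113 29.63988482952118 j [ 0.27  0.46 -0.57  1.79  0.29  0.97 -0.52]
```

carry_out --pt "0 0 -0.001 0 0.006" --pt "0 0 -0.002 0 0.006" --pt "0 0 -0.003 0 0.006" --pt "0 0 -0.004 0 0.006" --pt "0 0 -0.005 0 0.006" --pt "0 0 -0.005 0 0.006" --pt "0 0 -0.005 0 0.006" --pt "0 0 -0.005 0 0.006"

```text
clock: 16.25
tcp_pos: [0.5886, 0.0373, 0.3489]
orientation: [-2.323, -2.115, -0.002]
contact_force: [8.1, -0.8, -5.0]
grip_width: 0.011
gripper_force: 30.2
```

```bash
python3 -c "
from h import *
st()"
```

```text
t 16.25 p [0.5886 0.0373 0.3489] yaw 84.65 zax [ 0.001  0.001 -1.   ] F [ 8.12 -0.83 -5.03] M [-0.19  -1.812 -0.167] w 0.011 30.16645073890686 j [ 0.27  0.46 -0.57  1.79  0.29  0.98 -0.51]
```

carry_out --pt "0 0.0005 0 0 0.006" --pt "0 0.001 0 0 0.006" --pt "0 0.0015 0 0 0.006" --pt "0 0.002 0 0 0.006" --pt "0 0.002 0 0 0.006" --pt "0 0.002 0 0 0.006" --pt "0 0.002 0 0 0.006" --pt "0 0.002 0 0 0.006"

```text
clock: 17.05
tcp_pos: [0.5899, 0.037, 0.3494]
orientation: [-2.322, -2.114, 0.002]
contact_force: [0.7, 0.3, 0.8]
grip_width: 0.0111
gripper_force: 30.4
```

```bash
python3 -c "
from h import *
st()
cv2.imwrite('pics/s2.png',cv2.resize(r.grab_frame('scene')[180:300,270:430,::-1],None,fx=4,fy=4,interpolation=3))"
```

```text
t 17.05 p [0.5899 0.037  0.3494] yaw 84.64 zax [-0.0013 -0.     -1.    ] F [0.68 0.32 0.79] M [ 0.162 -0.009 -0.034] w 0.0111 30.355457067489624 j [ 0.27  0.46 -0.57  1.79  0.29  0.98 -0.51]
```

View pics/s2.png

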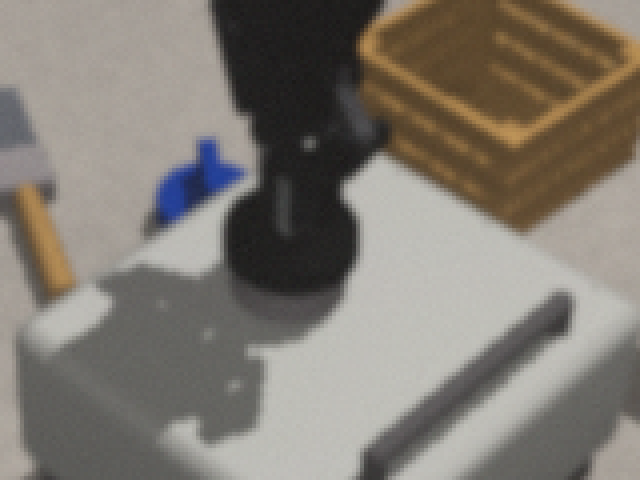

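carry_out --pt "0 0 -0.001 0 0.006" --pt "0 0 -0.003 0 0.006" --pt "0 0 -0.005 0 0.006" --pt "0 0 -0.007 0 0.006" --pt "0 0 -0.009 0 0.006" --pt "0 0 -0.01 0 0.006" --pt "0 0 -0.01 0 0.006" --pt "0 0 -0.01 0 0.006"

```text
clock: 17.9
tcp_pos: [0.5903, 0.0367, 0.3595]
orientation: [2.323, 2.115, -0.0]
contact_force: [-0.4, 0.1, -2.2]
grip_width: 0.0114
gripper_force: 30.3
```

```bash
python3 -c "
from h import *
st()"
```

```text
t 17.9 p [0.5903 0.0367 0.3595] yaw 84.61 zax [-0. -0. -1.] F [-0.45  0.1  -2.21] M [-0.017  0.003 -0.015] w 0.0114 30.26819944381714 j [ 0.27  0.45 -0.57  1.78  0.28  1.   -0.51]
```

carry_out --pt "0 0 -0.012 0 0.006" --pt "0 0 -0.03 0 0.006" --pt "0 0 -0.05 0 0.006" --pt "-0.012 -0.003 -0.06 0 0.006" --pt "-0.036 -0.009 -0.06 0 0.006" --pt "-0.066 -0.0163 -0.06 0 0.006" --pt "-0.096 -0.0236 -0.06 0 0.006" --pt "-0.126 -0.031 -0.06 0 0.006" --force 40

```text
clock: 18.7
tcp_pos: [0.5466, -0.0878, 0.4197]
orientation: [2.324, 2.114, -0.001]
contact_force: [-0.4, 0.1, -1.5]
grip_width: 0.0112
gripper_force: 43.6
```

carry_out --pt "-0.03 -0.0074 0 0 0.006" --pt "-0.06 -0.0148 0 0 0.006" --pt "-0.09 -0.0222 0 0 0.006" --pt "-0.12 -0.0296 0 0 0.006" --pt "-0.15 -0.037 0 0 0.006" --pt "-0.18 -0.0443 0 0 0.006" --pt "-0.205 -0.0505 0 0 0.006" --pt "-0.22 -0.054 0 0 0.006"

```text
clock: 19.5
tcp_pos: [0.4713, -0.3027, 0.4196]
orientation: [2.327, 2.11, -0.002]
contact_force: [0.3, 1.1, -1.7]
grip_width: 0.0111
gripper_force: 43.6
```

```bash
python3 -c "
from h import *
o,M=st();print(M.T@(np.array([.4632,-.3277,.2073])-o['tcp_pos']))"
```

```text
t 19.5 p [ 0.4713 -0.3027  0.4196] yaw 84.4 zax [-8.e-04 -9.e-04 -1.e+00] F [ 0.28  1.13 -1.72] M [-0.023  0.027  0.003] w 0.0111 43.5811847448349 j [ 0.83  0.31 -0.46  1.79  0.16  1.07  0.22]
[-0.02548908 -0.00551762  0.21231389]
```

carry_out --pt "-0.012 -0.003 0 0 0.006" --pt "-0.025 -0.005 0.01 0 0.006" --pt "-0.025 -0.005 0.035 0 0.006" --pt "-0.025 -0.005 0.07 0 0.006" --pt "-0.025 -0.005 0.105 0 0.006" --pt "-0.025 -0.005 0.14 0 0.006" --pt "-0.025 -0.005 0.165 0 0.006" --pt "-0.025 -0.005 0.18 0 0.006"

```text
clock: 20.3
tcp_pos: [0.4654, -0.3232, 0.2367]
orientation: [-2.319, -2.114, 0.001]
contact_force: [-0.0, -0.3, -0.9]
grip_width: 0.011
gripper_force: 43.6
```

carry_out --pt "0 0 0.004 0 0.006" --pt "0 0 0.008 0 0.006" --pt "0 0 0.012 0 0.006" --pt "0 0 0.016 0 0.006" --pt "0 0 0.02 0 0.006" --pt "0 0 0.022 0 0.006" --pt "0 0 0.022 0 0.006" --pt "0 0 0.022 0 0.006"

```text
clock: 21.1
tcp_pos: [0.4659, -0.3242, 0.2176]
orientation: [2.323, 2.114, 0.0]
contact_force: [0.1, 0.2, -1.7]
grip_width: 0.0112
gripper_force: 43.6
```

```bash
python3 -c "
from h import *
st()
a=np.clip(r.grab_frame('top')[200:340,400:560,::-1].astype(float)*1.8,0,255).astype('uint8')
b=np.clip(r.grab_frame('scene')[250:390,90:250,::-1].astype(float)*1.8,0,255).astype('uint8')
cv2.imwrite('pics/p1.png',cv2.resize(np.vstack([a,b]) if 0 else np.hstack([a,b]),None,fx=2.5,fy=2.5,interpolation=3))"
```

```text
t 21.1 p [ 0.4659 -0.3242  0.2176] yaw 84.61 zax [ 1.e-04 -1.e-04 -1.e+00] F [ 0.13  0.22 -1.69] M [0.003 0.043 0.003] w 0.0112 43.55534791946411 j [ 0.79  0.57 -0.37  1.93  0.32  0.69  0.13]
```

View pics/p1.png

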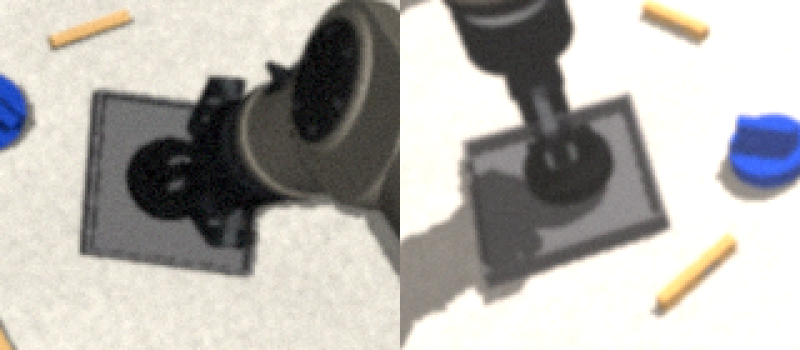

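carry_out --pt "0 0 0.002 0 0.006" --pt "0 0 0.004 0 0.006" --pt "0 0 0.006 0 0.006" --pt "0 0 0.007 0 0.006" --pt "0 0 0.008 0 0.006" --pt "0 0 0.009 0 0.006" --pt "0 0 0.009 0 0.006" --pt "0 0 0.009 0 0.006"

```text
clock: 22.0
tcp_pos: [0.4659, -0.3242, 0.2085]
orientation: [2.323, 2.115, 0.0]
contact_force: [0.1, 0.4, -1.6]
grip_width: 0.0107
gripper_force: 43.6
```

carry_out --pt "0 0 0.0003 0 0.006" --pt "0 0 0.0006 0 0.006" --pt "0 0 0.0009 0 0.006" --pt "0 0 0.0012 0 0.006" --pt "0 0 0.0015 0 0.006" --pt "0 0 0.0015 0 0.006" --pt "0 0 0.0015 0 0.006" --pt "0 0 0.0015 0 0.006"

```text
clock: 22.8
tcp_pos: [0.466, -0.3241, 0.2084]
orientation: [2.323, 2.114, -0.001]
contact_force: [-4.4, 1.2, 13.5]
grip_width: 0.0109
gripper_force: 45.8
```

carry_out --pt "0 0 -0.0007 0 0.006" --pt "0 0 -0.0012 0 0.006" --pt "0 0 -0.0012 0 0.006" --pt "0 0 -0.0012 0 0.011" --pt "0 0 -0.0012 0 0.013" --pt "0 0 -0.0012 0 0.018" --pt "0 0 -0.0012 0 0.025" --pt "0 0 -0.0012 0 0.035" --force 20

```text
clock: 23.6
tcp_pos: [0.4659, -0.3242, 0.208]
orientation: [-2.323, -2.115, -0.0]
contact_force: [0.3, -0.7, 0.7]
grip_width: 0.0349
gripper_force: 0.0
```

carry_out --pt "0 0 0 0 0.045" --pt "0 0 0 0 0.05" --pt "0 0 -0.01 0 0.05" --pt "0 0 -0.03 0 0.05" --pt "0 0 -0.06 0 0.05" --pt "0 0 -0.1 0 0.05" --pt "0 0 -0.13 0 0.05" --pt "0 0 -0.15 0 0.05"

```text
clock: 24.4
tcp_pos: [0.4663, -0.3241, 0.3617]
orientation: [2.321, 2.112, 0.001]
contact_force: [1.9, -0.9, -1.2]
grip_width: 0.0498
gripper_force: 0.0
```

```bash
python3 -c "
from h import *
st()
a=np.clip(r.grab_frame('wrist')[:,:,::-1].astype(float)*1.5,0,255).astype('uint8')
b=np.clip(r.grab_frame('scene')[:,:,::-1].astype(float)*1.5,0,255).astype('uint8')
cv2.imwrite('pics/p2.png',np.hstack([cv2.resize(a,(400,300)),b[120:420,80:480]]))"
```

```text
t 24.4 p [ 0.4663 -0.3241  0.3617] yaw 84.62 zax [ 0.0031 -0.0021 -1.    ] F [ 1.89 -0.85 -1.17] M [ 0.029 -0.007 -0.088] w 0.0498 0.0 j [ 0.85  0.38 -0.44  1.84  0.2   0.96  0.23]
```

View pics/p2.png

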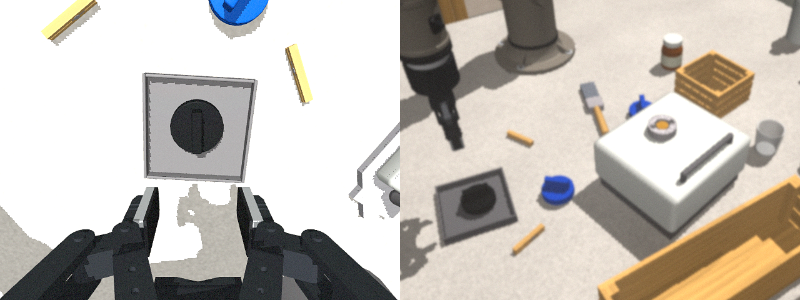

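The cap stands upright in the middle of the tray and the neck is open, with nothing else moved.

```bash
python3 -c "
from bench import r
print(r.hand_in())"
```

```text
the job is handed in; nothing more can be done
None
```

The station is open: I turned the cap to its first stop (about 35°), pressed it down, turned it about 36° further and lifted it off; it now stands upright in the tray, released, and the job is handed in at about 24.5 s of the 72 s allowed.

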